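# Set the slicing guide's stop with its thumbwheel and slide the sausage up to it

## Robot

A 6-joint arm with a two-finger parallel gripper is mounted at the origin on a cart in front of the work surface, level with it; the furniture and walls round the work are solid. World frame = base frame: x ahead of the robot, y to its left, z up, the work surface at z = 0. Lengths are in m, angles in degrees, forces in N, time in s.
With the tool pointing down it reaches from about 0.4 to 0.825 m from the base axis. Payload 7 kg.
Tool frame: the origin (TCP) lies at the very end of the fingers, on their centre line; the grasp point (between the pads) lies 19 mm behind it (ctrl.grip_depth is the z of the grasp point in the tool frame, in m); z points along the fingers, y is the direction in which the jaws open and shut (so a half turn about z gives the same grasp; the last joint's range is limited). The gripper opens to 88 mm and grips with 3 to 60 N. Pads are 19 mm wide; open, the fingers measure 130 mm over their backs; the gripper's body (78 mm by 193 mm) begins 47 mm behind the grasp point.
Start: joints at [80.392, 20.546, 0.682, 0, -70.136, -16.507], TCP at [0.297, 0.606, 0.227] pointing down, gripper open.
Joint ranges: [-176.03, 176.03], [-82.01, 121.73], [-58.28, 71.71], [-173.87, 95.51], [-174.79, -0.11], [-173.66, 173.66]. Speed limits (degrees/s): [136.94, 136.94, 172.46, 180, 180, 180].

## Interface

Orientations are given as [roll, pitch, yaw] about the fixed x, y, z axes, in that order (R = Rz(yaw) Ry(pitch) Rx(roll)).
In Python, from plant import telemetry, snapshot, job, models, ctrl gives the robot as it stands.
- The arm moves only by the tool jog_arm, never from a script. Its argument "targets" is text: rows parted by semicolons, each of 7 numbers parted by spaces: the shift along the tool's x, y, z in m, then the turn, a rotation vector about the tool's x, y, z in degrees, then the gripper command: -1 is shut, 1 is fully open, values between are in proportion. A call has exactly 8 rows; each row is the pose to reach, as a shift and turn from the pose measured when the call began, along the tool's axes at that moment; what a row does not reach only later rows make up. A row lasts 1/8 s, in which the tool goes at most 62.5 mm and 10.7 degrees, less where a joint would pass 70% of its speed; a pose out of reach is approached as far as the arm can. A call with a gripper value outside its range is refused whole. The fingers move at their own pace and stop on an object; the grip force is fixed at half the most. Time passes only in rows, so rows that repeat a pose let the fingers close, or fill a call up. It gives the time, the measured TCP pose, the force and the opening at its end, in the units of the state.
- telemetry.get_obs(): the state, without advancing time (a new reading comes with each control period).
- snapshot(name): name is "side" or "top"; returns a dict with "img" (420x560x3 uint8, red, green, blue), "range_z" (420x560 float32, m along the optical axis (not along the pixel's ray), 0 where there is no reading), "intrinsics" (3x3 intrinsics, pixels), "k1" (the pictures are not rectified: a ray, as slopes to the right and down, at radius r is drawn at 1 + k1 r^2 times it, then the intrinsics apply), "R" (3x3) and "t" (3): a world point X has camera coordinates R X + t. Camera axes: x right, y down, z forward; pixel columns grow to the right and rows downward; lengths in m; the calibration is good to about 2 mm. A picture is of the moment at which its call begins.
- job.close_job(): hands the job in, once; it reports no verdict.
Trained networks look in a picture, given as the dict that the camera call returned (one of the last four; its "shot" number tells which), for a name from the list of things; names that differ only in an ending like _2 or _b are one class to them, and where a whole thing is asked for, a point or a joint stands for the part that bears it (a point fixed in the world has none). Each returns a list of dicts, best first, with "conf" (0 to 1); they miss things now and then, are a little off and sometimes report something else, mostly with a low value. They report only what shows in the picture. A call takes as long as a camera call.
- models.cut_out(name, picture): "region" (420x560 bool, what is visible of it) and "uv" ([column, row] in pixels, amid what is visible of it).
- models.spot_point(name, picture): "uv" ([column, row] in pixels: a listed point, or the origin of a listed thing).
The state is a dict: "clock": time; "joint_pos": joint angles; "qvel": joint speeds; "tau": joint torques, N m; "tool_pos": TCP position; "orientation": TCP orientation; "force": force on the tool from outside, world axes, zero at the start; "moment": the same for the moment, N m; "opening": finger opening in m.
Only numpy, scipy, OpenCV 4.12 (cv2) and the standard library are available. Lean on these libraries where they do the work, as an engineer would, in place of code of your own. Each camera call takes 0.05 s, during which the arm holds its last target.

## Task

Set up the slicing guide: rolling its ribbed thumbwheel only (do not push the stop itself), bring the stop's pointer in line with the steel marker clipped to the rail. Then slide the hard sausage gently along the V-groove until its end rests against the stop, without shoving the stop off the marker, and let go, leaving the things around undisturbed.

Things in the scene. Friction and masses are not known exactly. Their poses are not given: they have to be found in the camera images.
- guide: Wooden slicing guide fixed on the worktop, base 100 (x) by 330 (y) by 12 mm; origin at the middle of its underside, z up. A 90 degree V-groove runs along its y axis at x = 0 from y = -160 to +62 mm (bottom z = 14, edges z = 40 mm at x = +-26 mm), open at the -y end. At the +y end, about y = +115 mm, the thumbwheel stands between two aluminium cheeks.
- wheel_top (a point): Crown of the black ribbed thumbwheel, 80 mm above the worktop; fixed, axes as the guide's. Wheel 72 mm in diameter, 32 mm wide, axle along the guide's x, 36 mm below. Cheeks, 62 mm round, hug its sides: only 5 mm of rim is proud, it cannot be pinched. Press on the crown with 5 to 12 N and drag along the guide's y (about 3.5 N of drag); it stays where left; several strokes needed.
- wheel (a joint): Turn of the thumbwheel in rad, 0 at the start, up to 4.0; grows as the crown is dragged toward the guide's -y (toward the sausage).
- stop (a joint): Travel of the steel stop along the groove in m, 0 at the start, up to 0.060, growing toward the guide's -y (toward the sausage); driven by the wheel, 15 mm per rad (36 mm of rim travel), the same way as the crown moves. Held only by friction: about 7 N on its face shoves it.
- stop_face (a point): Middle of the stop's flat face that looks to the guide's -y, on the centre line of a sausage lying in the groove; axes as the guide's. The steel stop plate is 34 mm wide, 10 mm thick, its top 22 mm above this point.
- pointer (a point): Tip of the stop's pointer, a steel bar 8 mm wide that reaches over the groove's -x edge (near rail); 5 mm to +y of the stop's face. Axes as the guide's.
- marker: Steel clip fixed on the outer face of the near (-x) rail, its top an 8 mm wide bar like the pointer; the pointer is lined up when both have the same y in the guide's frame. Origin at its middle on the rail's face, axes as the guide's. It lies 15 to 40 mm from the pointer's start, toward the guide's -y, and cannot be moved.
- sausage: Hard cured sausage, rigid, dark red with light rings, 40 mm in diameter, 120 mm long, 0.1 to 0.21 kg, lying in the groove along its own y axis (as the guide's); origin at its centre, 42 mm above the worktop. It must slide about 30 to 80 mm toward +y; 1 to 3 N move it; its -y end can be pushed from the groove's open end.
- egg_timer: White kitchen timer, 66 mm across, 60 mm tall, behind the guide; bystander, origin at the underside.
- pepper_grinder: Pepper grinder, 54 mm across, 136 mm tall, behind the guide; bystander, origin at the underside.
- shaker: Shaker, 44 mm across, 90 mm tall, at the right behind; bystander, origin at the underside.
- cut_fork: Steel fork, 206 mm long, lying at the right of the guide; bystander, origin at its middle.

How it is judged (in metres and radians):
On the way, in this order (a step that is already met when the one before it is completed fails the run):
1. the stop's pointer is in line with the marker (within 4 mm), the sausage not yet pushed up (y of pointer in the frame of marker between -0.004 and 0.004 m and y of sausage in the frame of stop_face below -0.07 m), for 0.3 s.
2. the sausage rests with its end against the stop (gap under 3 mm) (y of sausage in the frame of stop_face above -0.063 m), for 0.2 s.
At the end, for the whole second after the job is handed in: The pointer is within 4 mm of the marker along the groove, the sausage lies down in the groove (within 5 mm sideways, 4 mm in height, 0.08 rad of its line), at rest, its end within 3 mm of the stop's face (y of pointer in the frame of marker between -0.004 and 0.004 m and y of sausage in the frame of stop_face between -0.063 and -0.055 m and x of sausage in the frame of stop_face between -0.005 and 0.005 m and z of sausage in the frame of stop_face between -0.004 and 0.004 m and angle between the y axis of sausage and the y axis of guide, either way round below 0.08 rad and linear speed of sausage below 0.01 m/s); the robot touches nothing.
It fails at once if the gripper or arm pushes the stop itself (over 1 N) (contact force between any of the fingers, the arm and stop above 1 N).
It fails at once if a thing standing around is moved more than 30 mm (distance of any of egg_timer, pepper_grinder, shaker, cut_fork from where it was at the start of the episode above 0.03 m).
It also fails if it takes over 54 s, if anything falls off the work surface, if the arm or the gripper's body presses on something with over 40 N, if the wrist force passes 120 N, or if a joint passes its speed limit or range.

## Working session

There is one attempt and no reset: what is moved stays moved. The work goes in short steps, Python scripts to look and compute and a tool call to move; the robot and the scene stay as the last step left them, time stands still between calls to the robot, and variables do not carry over. Pictures are saved under pics/ and viewed, and the job is handed in when it is done.

Besides the shell and the picture viewer there is one more tool, called after "Request:" as name(argument=value, ...), one argument or row to a line, values as JSON. jog_arm: Moves the arm, as the interface text tells. Its arguments: {"type":"object","properties":{"targets":{"type":"string"}},"required":["targets"]}

```bash
ls; mkdir -p pics; cat > h.py <<'E'
import numpy as np, cv2
from plant import telemetry, snapshot, job, models, ctrl
def save(p,n): cv2.imwrite('pics/%s.png'%n, p['img'][:,:,::-1])
def ray(p,uv):
    K=p['intrinsics'];k=p['k1']
    d=np.array([(uv[0]-K[0,2])/K[0,0],(uv[1]-K[1,2])/K[1,1]]);s=d.copy()
    for _ in range(20): s=d/(1+k*(s@s))
    return s
def px(p,uv,z=None):
    "world point by depth, or on plane z"
    s=ray(p,uv);R,t=p['R'],p['t']
    if z is None:
        u,v=int(round(uv[0])),int(round(uv[1]));D=p['range_z'][max(v-1,0):v+2,max(u-1,0):u+2];D=D[D>0]
        if D.size==0: return None
        d=np.median(D)
    else:
        o=-R.T@t;q=R.T@np.array([s[0],s[1],1]);d=(z-o[2])/q[2]
    return R.T@(np.array([s[0],s[1],1])*d-t)
def proj(p,X):
    c=p['R']@np.asarray(X)+p['t'];s=c[:2]/c[2];s=s*(1+p['k1']*(s@s));K=p['intrinsics']
    return np.array([K[0,0]*s[0]+K[0,2],K[1,1]*s[1]+K[1,2]])
E
python3 - <<'E'
from h import *
np.set_printoptions(precision=4,suppress=True)
print(telemetry.get_obs(), ctrl.grip_depth)
for n in('top','side'):
    p=snapshot(n);save(p,n+'0')
    print(n,'cam',-p['R'].T@p['t'])
    for o in ['guide','wheel_top','stop_face','pointer','marker','sausage','egg_timer','pepper_grinder','shaker','cut_fork']:
        for r in models.spot_point(o,p)[:2]: print(o,r['uv'],round(r['conf'],2),px(p,r['uv']))
E
```

```text
pics
{'clock': 0.0, 'joint_pos': array([ 80.3923,  20.5889,   0.6329,  -0.0205, -70.1347, -16.5099]), 'qvel': array([ 0.0003,  0.0583, -0.0884, -0.0523,  0.022 , -0.0866]), 'tau': array([  0.0014, -58.2724,  29.305 ,   6.997 ,   0.0071,  -0.0002]), 'tool_pos': array([0.2969, 0.6056, 0.2256]), 'orientation': array([179.9075,  -0.0073, -26.1246]), 'force': array([-0.6261, -0.4856,  0.0191]), 'moment': array([-0.0431, -0.0357,  0.0192]), 'opening': 0.08765247297236897} -0.0188
top cam [ 0.4062 -0.0826  1.0084]
guide [247.2, 250.0] 0.75 [ 0.4646 -0.0034  0.018 ]
guide [164.0, 150.1] 0.66 [0.6654 0.1707 0.0408]
wheel_top [184.1, 239.4] 0.62 [0.4795 0.1132 0.0784]
wheel_top [402.5, 165.6] 0.43 [ 0.6346 -0.3145  0.0467]
stop_face [187.2, 241.8] 0.6 [0.4749 0.1068 0.0794]
stop_face [228.3, 267.7] 0.51 [0.4279 0.031  0.0431]
pointer [216.7, 261.1] 0.45 [0.4402 0.053  0.0517]
marker [227.9, 265.1] 0.62 [0.4332 0.0326 0.0371]
marker [184.5, 238.2] 0.29 [0.4817 0.1123 0.0791]
sausage [289.4, 250.0] 0.84 [ 0.4629 -0.088   0.0616]
egg_timer [159.5, 147.3] 0.66 [0.6668 0.176  0.0575]
pepper_grinder
[... 183 characters left out ...]
85 [ 0.4319 -0.3173  0.0031]
side cam [ 0.1566 -0.6669  0.5425]
guide [232.7, 236.6] 0.93 [ 0.4463 -0.0546  0.0334]
wheel_top [206.2, 178.5] 0.62 [ 0.5238  0.2515 -0.0022]
stop_face [221.7, 204.6] 0.72 [0.4719 0.0457 0.046 ]
pointer [207.4, 205.6] 0.72 [0.4419 0.0538 0.0489]
pointer [298.2, 345.7] 0.54 [ 0.4222 -0.3223 -0.0016]
marker [206.1, 218.8] 0.52 [0.4264 0.029  0.0345]
sausage [248.0, 241.9] 0.69 [ 0.4507 -0.1109  0.0554]
egg_timer [267.9, 174.6] 0.6 [0.6603 0.1617 0.0132]
pepper_grinder [287.8, 186.9] 0.74 [0.6627 0.071  0.0205]
shaker [403.5, 296.0] 0.92 [ 0.6309 -0.3461  0.0168]
cut_fork [205.0, 210.9] 0.51 [0.4335 0.0493 0.0406]
cut_fork [288.2, 188.1] 0.17 [0.663  0.0695 0.0177]
```

```bash
python3 - <<'E'
import cv2
a=cv2.imread('pics/top0.png')[170:330,130:370];cv2.imwrite('pics/top0c.png',cv2.resize(a,None,fx=3.3,fy=3.3,interpolation=2))
a=cv2.imread('pics/side0.png')[140:320,150:330];cv2.imwrite('pics/side0c.png',cv2.resize(a,None,fx=3.3,fy=3.3,interpolation=2))
E
```

```text
(no output)
```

View pics/top0.png

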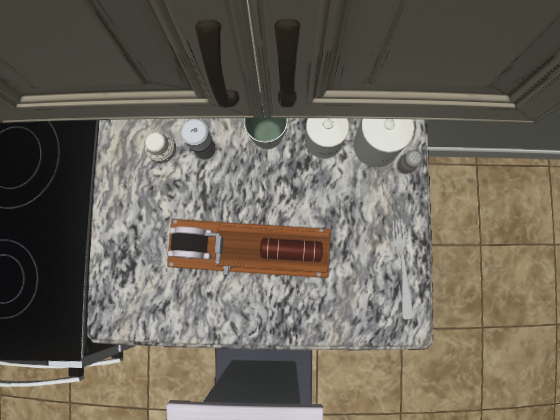

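View pics/top0c.png

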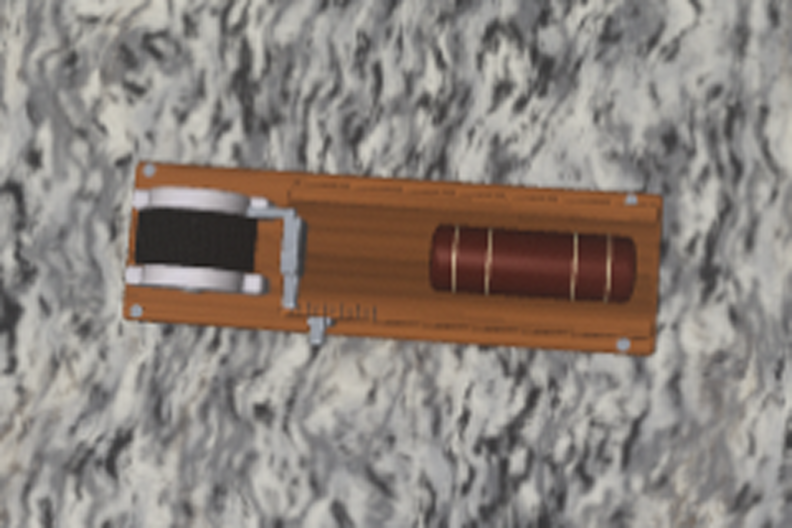

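View pics/side0c.png

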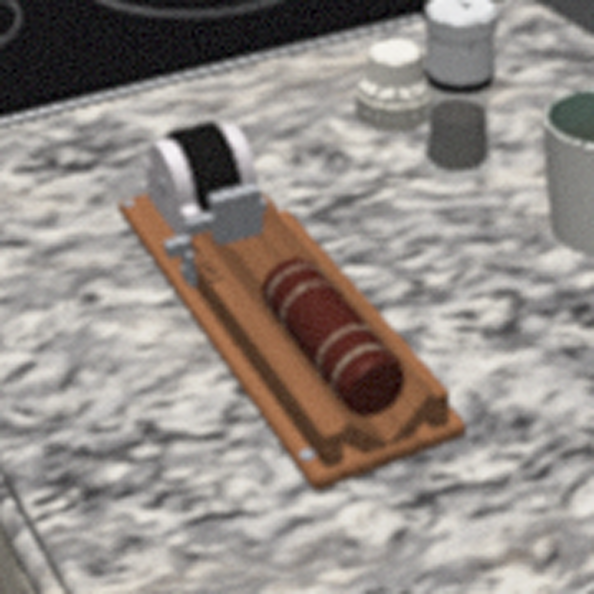

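The top view shows the wheel at about (190,243), the pointer at about (218,260), the marker at about (226,271) and the sausage spanning columns 260–322. Next I'll fit the guide frame and measure these carefully.

```bash
cat >> h.py <<'E'
C0=np.array([[-.05,.165],[.05,.165],[.05,-.165],[-.05,-.165]])
def fitguide(uvs,p):
    P=np.array([px(p,u,.012)[:2] for u in uvs]); c=P.mean(0)
    A=C0; H=(A.T@(P-c)); U,S,V=np.linalg.svd(H); R=(V.T@np.diag([1,np.linalg.det(V.T@U.T)])@U.T)
    return c,R,P,(P-c)@R-A
E
python3 - <<'E'
from h import *
np.set_printoptions(precision=4,suppress=True)
p=snapshot('top'); im=p['img']; print(p['intrinsics'],p['k1'])
# guide region
for r in models.cut_out('guide',p)[:2]:
    m=r['region'];print(r['conf'],m.sum(),cv2.minAreaRect(np.argwhere(m)[:,::-1].astype(np.float32)))
f=lambda x,y:(130+x/3.3,170+y/3.3)
uv=[f(124,319),f(137,163),f(661,194),f(656,354)]
c,R,P,e=fitguide(uv,p);print(c,np.degrees(np.arctan2(R[1,0],R[0,0])));print(P);print(e)
for n in ('stop','pointer','marker','sausage','wheel'):
    for r in models.cut_out(n,p)[:1]:
        m=r['region'];v,u=np.nonzero(m);print(n,r['conf'],m.sum(),u.min(),u.max(),v.min(),v.max())
x0,y0=205,245
print(im[245:285,205:240].astype(int).sum(2)//3)
print((p['range_z'][245:285,205:240]*1000).astype(int))
for n in('side',):
    q=snapshot(n);
    for nm in ('stop','pointer','marker','sausage','wheel'):
        for r in models.cut_out(nm,q)[:1]:
            m=r['region'];v,u=np.nonzero(m);print(nm,r['conf'],m.sum(),u.min(),u.max(),v.min(),v.max())
E
```

```text
[[493.0128   0.     272.5311]
 [  0.     493.0128 206.1199]
 [  0.       0.       1.    ]] -0.1756492557333174
0.67 6603 ((249.22735595703125, 248.23916625976562), (162.69894409179688, 49.50166320800781), 3.742987871170044)
[ 0.4689 -0.006 ] -2.811766053262389
[[ 0.4284  0.1596]
 [ 0.5257  0.1551]
 [ 0.5096 -0.171 ]
 [ 0.4118 -0.1679]]
[[ 0.0014 -0.0015]
 [-0.0011 -0.0013]
 [-0.0012  0.0023]
 [ 0.0009  0.0006]]
stop 0.47 190 206 222 233 262
pointer 0.59 244 205 223 233 262
sausage 0.95 1257 259 322 238 261
[[ 39  37  63 ...  77  77  76]
 [ 38  38  70 ...  77  77  77]
 [ 40  38  77 ...  74  73  73]
 ...
 [147 124  92 ... 183 164 129]
 [141 107  83 ... 186 175 143]
 [127 109 121 ... 188 177 159]]
[[ 958  968 1000 ...  991  988  994]
 [ 958  966 1000 ...  992  991  991]
 [ 957  965  999 ...  994  996  997]
 ...
 [ 998 1001  999 ...    0  996 1000]
 [ 999 1001  999 ...  995  997  999]
 [ 998 1001 1002 ...  998  999  996]]
stop 0.53 301 205 230 196 213
pointer 0.82 296 205 229 196 213
marker 0.39 85 200 209 212 226
```

```bash
python3 - <<'E'
from h import *
np.set_printoptions(linewidth=250)
p=snapshot('top');q=snapshot('side')
a=cv2.resize(p['img'][225:285,195:255],None,fx=9,fy=9,interpolation=0)
cv2.imwrite('pics/t1.png',a[:,:,::-1])
a=cv2.resize(q['img'][185:235,190:245],None,fx=10,fy=10,interpolation=0)
cv2.imwrite('pics/s1.png',a[:,:,::-1])
print((p['range_z'][250:280,212:236]*1000).astype(int))
E
```

```text
[[1000  998  994  945  944  944  945  945  957  968  982  982  986  985  983  987  984  986  988  990  986  986  987  989]
 [ 999  995  997  945  945  947  944  944  952  963  983  980  982  981  982  983  981  983  980  987  988  986  983  986]
 [ 997  995  997  944  943  946  942  943  955  966  978  980  982  980  979  981  977  983  980  980  983  978  981  988]
 [ 996  999  999  997  957  956  956  958  963  972  977  977  976  978  975  982  979  978  978  979  979  978  980  975]
 [ 994  998  993  996  957  955  955  957  966  972  972  973  976  976  975  975  974  973  978  976  977  980  974  977]
 [ 994  993  992  974  957  958  956  956  974  973  972  973  974  974  974  975  974  972  972  974  974  973  974  972]
 [ 994  995  994  969  957  955  959  958  972  974  970  967  972  971  972  972  972  972  972  971  973  975  972  974]
 [ 995  995  995  968  956  956  958  955  969  968  967  967  967  966  965  972  966  965  970  969  969  968  968  972]
 [ 995  992  993  968  956  957  952  957  965  967  967  968  966  966  968  965  965  966  965  964  968  967  966
[... 1890 characters left out ...]
002  999 1001  999 1004 1003  999 1001 1005  999 1004 1003  996  998  999 1003 1002]
 [1001 1001 1003 1002 1003 1002 1002  999 1000 1003 1002 1001 1002 1003 1001 1000 1002 1001  998  997 1001  999 1001  999]
 [1002 1000 1000 1000 1002 1001 1002 1004 1002 1002 1002 1002  998 1002 1001 1003 1000 1005  997 1002 1000 1001 1000  999]
 [1001 1004 1002 1002  999 1002 1003 1000 1002 1002 1002 1001  998  998 1001  999 1001  998 1001 1002 1001 1000  997  999]
 [1004  999 1004  999 1001  999 1000 1000  999 1000 1001 1001 1002  999 1001 1000 1000 1003 1001 1003  999 1000  999 1001]
 [ 998  999 1000  999 1001  998 1004 1001 1001 1001 1000 1002  999 1000 1000  998 1001 1001 1002 1002 1001  998  999  998]]
```

View pics/t1.png

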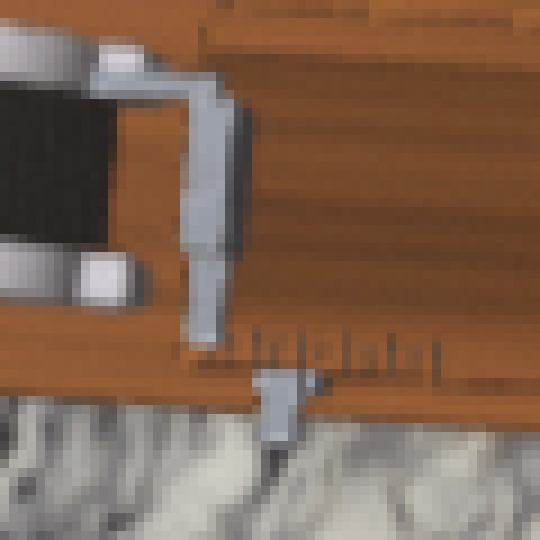

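View pics/s1.png

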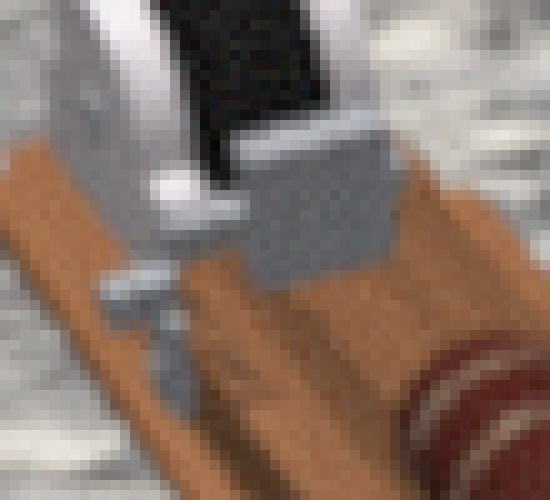

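```bash
cat >> h.py <<'E'
Gc=np.array([.4689,-.006]);_a=np.radians(-2.81);GR=np.array([[np.cos(_a),-np.sin(_a)],[np.sin(_a),np.cos(_a)]])
def g(X): return np.r_[GR.T@(np.asarray(X)[:2]-Gc),X[2]]
def w(x,y,z): return np.r_[Gc+GR@np.array([x,y]),z]
E
python3 - <<'E'
from h import *
np.set_printoptions(precision=4,suppress=True)
p=snapshot('top');q=snapshot('side')
print('ptr',g(px(p,(217.4,259.5),.046)),g(px(p,(217.4,259.5))))
print('mrk',g(px(p,(225.6,270),.050)),g(px(p,(225.6,270))))
# clouds
def cloud(p):
    V,U=np.mgrid[0:420,0:560]; return np.array([[g(px(p,(u,v))) if p['range_z'][v,u]>0 else [9,9,9] for u in range(150,345)] for v in range(160,290)])
A=cloud(p)
def stat(n,m):
    B=A[m];print(n,len(B),'x',np.percentile(B[:,0],[3,50,97]),'y',np.percentile(B[:,1],[1,50,99]),'z',np.percentile(B[:,2],[1,50,99]))
z=A[...,2];x=A[...,0];y=A[...,1]
stat('sausage',(abs(x)<.02)&(y<.04)&(y>-.16)&(z>.05))
stat('base',(abs(x)<.06)&(abs(y)<.175)&(z>.006)&(z<.2))
stat('wheel',(abs(x)<.06)&(y>.08)&(z>.07)&(z<.1))
stat('table',(abs(x)>.08)&(abs(x)<.12)&(abs(y)<.15)&(z<.02))
stat('stop',(abs(x)<.03)&(y>.03)&(y<.08)&(z>.05)&(z<.1))
m=models.cut_out('sausage',p)[0]['region'];v,u=np.nonzero(m)
# sausage silhouette ends at centre line
for uu in (u.min()-.5,u.max()+.5):
    vv=v[u==int(round(uu+ (.5 if uu<290 else -.5)))].mean();print(g(px(p,(uu,vv),.045)))
c=proj(p,w(0,0,.042));print('axis sausage',[g(px(p,r['uv'],.062)) for r in models.spot_point('sausage',p)[:1]])
# side view overlay
def dr(im,pp,pts): 
    for X in pts:
        a=proj(pp,w(*X));cv2.circle(im,tuple(int(round(k*3)) for k in a),2,(0,255,0),-1)
for n,pp,(r0,c0) in(('t2',p,(190,140)),('s2',q,(150,160))):
    im=cv2.resize(pp['img'],None,fx=3,fy=3)[:,:,::-1].copy()
    pts=[(a,b,.012) for a in(-.05,.05) for b in (-.165,.165)]+[(a,b,.04) for a in(-.026,.026) for b in (-.16,-.05,.062)]+[(0,.115,.08),(-.016,.115,.08),(.016,.115,.08)]
    dr(im,pp,pts);cv2.imwrite('pics/%s.png'%n,im[r0*3:r0*3+450,c0*3:c0*3+640])
E
```

```text
ptr [-0.0282  0.0572  0.046 ] [-0.0284  0.0564  0.0516]
mrk [-0.0477  0.0391  0.05  ] [-0.0477  0.039   0.0503]
sausage 1125 x [-0.0168 -0.0009  0.0165] y [-0.1436 -0.0843 -0.0269] z [0.0503 0.0597 0.0631]
base 7782 x [-0.0458 -0.0023  0.0466] y [-0.1601 -0.0022  0.1609] z [0.0086 0.0363 0.0786]
wheel 597 x [-0.0247  0.0011  0.0272] y [0.0939 0.1151 0.1389] z [0.0703 0.0749 0.0803]
table 3066 x [-0.0867  0.0974  0.1186] y [-0.1465  0.0125  0.1475] z [-0.0016  0.0002  0.002 ]
stop 132 x [-0.0291 -0.0037  0.0157] y [0.0518 0.0562 0.062 ] z [0.0504 0.0632 0.0655]
[-0.0064 -0.0241  0.045 ]
[ 0.0047 -0.1467  0.045 ]
axis sausage [array([0.1886, 0.0997, 0.062 ])]
```

View pics/t2.png

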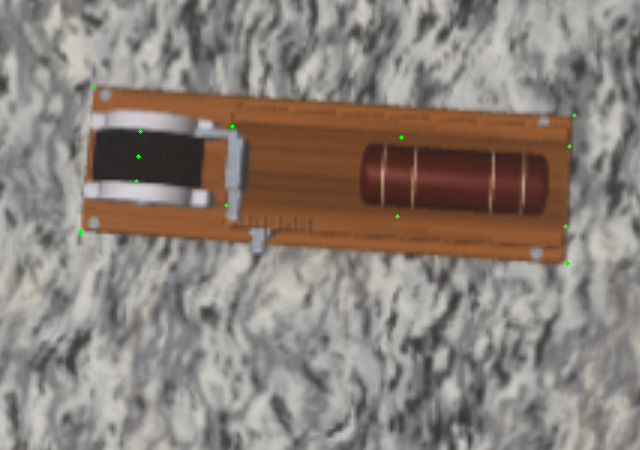

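View pics/s2.png

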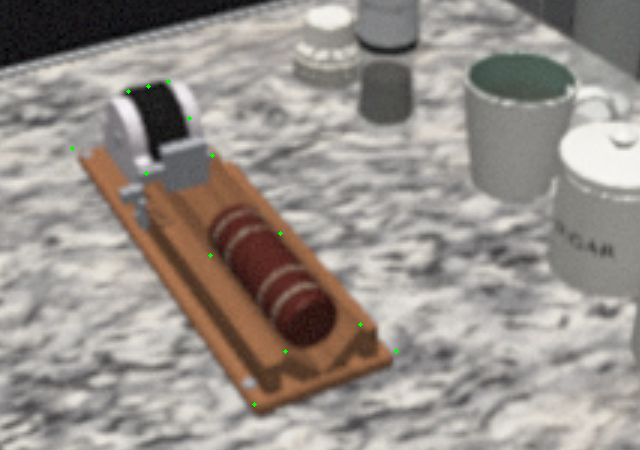

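The overlays match the picture, with the groove end and wheel crown landing where the model puts them. The pointer is about 18 mm from the marker, so the crown has to travel about 43 mm. First move: approach over the wheel with the fingers shut and the jaw axis along the guide's y.

```bash
cat >> h.py <<'E'
from scipy.spatial.transform import Rotation as Ro
def shift(x,y,z,yaw=-2.81,o=None):
    "guide coords target -> tool shift mm/deg"
    o=o or telemetry.get_obs(); R0=Ro.from_euler('xyz',o['orientation'],degrees=True)
    d=R0.inv().apply(w(x,y,z)-o['tool_pos']); r=(R0.inv()*Ro.from_euler('xyz',[180,0,yaw],degrees=True)).as_rotvec(degrees=True)
    return np.round(d,4),np.round(r,2)
def st():
    o=telemetry.get_obs(); print('t',round(o['clock'],2),'guide',np.round(g(o['tool_pos']),4),'F',np.round(o['force'],2),'Fg',np.round(GR.T@o['force'][:2],2),'rpy',np.round(o['orientation'],2),'op',round(o['opening'],4))
E
python3 - <<'E'
from h import *
st();print(w(0,.125,.08)); print(shift(0,.125,.15)); print(shift(0,.125,.09))
E
```

```text
t 2.05 guide [-0.2016  0.6029  0.2266] F [ 0.51  0.14 -0.55] Fg [0.5  0.17] rpy [-180.      0.    -26.12] op 0.0876
[0.47502801 0.1188497  0.08      ]
(array([0.3742, 0.3592, 0.0765]), array([ -0.  ,   0.  , -23.31]))
(array([0.3742, 0.3592, 0.1365]), array([ -0.  ,   0.  , -23.31]))
```

Request:
jog_arm(
  targets="0.042 0.040 0.0 0 0 -3 -1; 0.084 0.080 0.0 0 0 -6 -1; 0.126 0.120 0.0 0 0 -9 -1; 0.168 0.160 0.01 0 0 -12 -1; 0.210 0.200 0.02 0 0 -15 -1; 0.252 0.240 0.035 0 0 -18 -1; 0.294 0.280 0.055 0 0 -21 -1; 0.336 0.320 0.0765 0 0 -23.3 -1",
)

```text
clock: 3.05
tool_pos: [0.4586, 0.1693, 0.1502]
orientation: [-179.9, -0.1, -2.7]
force: [1.3, 1.0, 0.6]
opening: 0.0128
```

```bash
python3 -c "
from h import *
st();print(shift(0,.125,.088))"
```

```text
t 3.05 guide [-0.0189  0.1746  0.1502] F [1.33 1.04 0.59] Fg [1.28 1.11] rpy [-1.7993e+02 -8.0000e-02 -2.7000e+00] op 0.0128
(array([0.0187, 0.0497, 0.0621]), array([-0.07, -0.08,  0.11]))
```

Request:
jog_arm(
  targets="0.0187 0.040 0.0 0 0 0.1 -1; 0.0187 0.0497 0.02 0 0 0.1 -1; 0.0187 0.0497 0.04 0 0 0.1 -1; 0.0187 0.0497 0.054 0 0 0.1 -1; 0.0187 0.0497 0.058 0 0 0.1 -1; 0.0187 0.0497 0.060 0 0 0.1 -1; 0.0187 0.0497 0.062 0 0 0.1 -1; 0.0187 0.0497 0.062 0 0 0.1 -1",
)

```text
clock: 4.05
tool_pos: [0.4751, 0.1191, 0.0884]
orientation: [-179.9, -0.1, -2.8]
force: [1.4, 0.3, 0.1]
opening: 0.0004
```

```bash
python3 -c "
from h import *
st();print(shift(0,.125,.08))
q=snapshot('side')
a=cv2.resize(q['img'][130:240,160:270],None,fx=5.4,fy=5.4,interpolation=2)
cv2.imwrite('pics/s3.png',a[:,:,::-1])
"
```

```text
t 4.05 guide [1.000e-04 1.253e-01 8.840e-02] F [1.43 0.27 0.08] Fg [1.42 0.34] rpy [-1.7991e+02 -1.0000e-01 -2.7800e+00] op 0.0004
(array([-0.0001,  0.0003,  0.0084]), array([-0.09, -0.1 ,  0.03]))
```

View pics/s3.png

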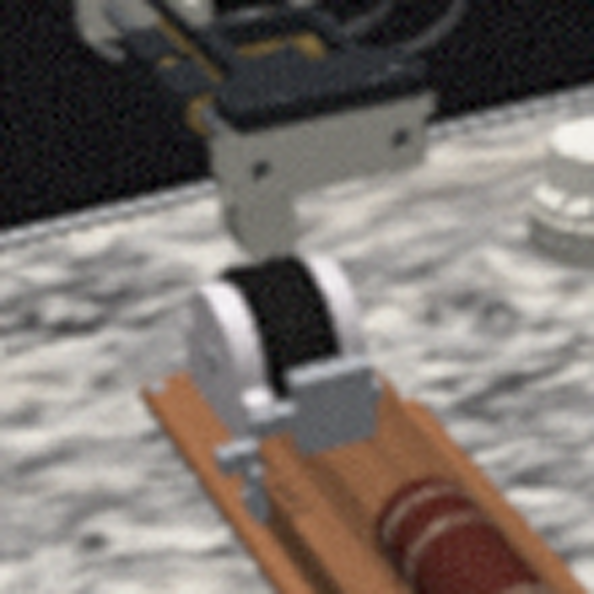

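The shut fingers are just above the crown, at about (205,178) in the side view. I'll lower them to find contact.

Request:
jog_arm(
  targets="0 0 0.003 0 0 0 -1; 0 0 0.005 0 0 0 -1; 0 0 0.006 0 0 0 -1; 0 0 0.007 0 0 0 -1; 0 0 0.0075 0 0 0 -1; 0 0 0.008 0 0 0 -1; 0 0 0.008 0 0 0 -1; 0 0 0.008 0 0 0 -1",
)

```text
clock: 5.1
tool_pos: [0.4752, 0.1191, 0.0805]
orientation: [-179.9, -0.1, -2.8]
force: [0.6, 0.8, -0.1]
opening: 0.0003
```

```bash
python3 -c "
from h import *
st()"
```

```text
t 5.1 guide [0.0002 0.1253 0.0805] F [ 0.61  0.76 -0.09] Fg [0.57 0.79] rpy [-1.7991e+02 -1.1000e-01 -2.7800e+00] op 0.0003
```

Request:
jog_arm(
  targets="0 0 0.0003 0 0 0 -1; 0 0 0.0006 0 0 0 -1; 0 0 0.0009 0 0 0 -1; 0 0 0.0012 0 0 0 -1; 0 0 0.0012 0 0 0 -1; 0 0 0.0012 0 0 0 -1; 0 0 0.0012 0 0 0 -1; 0 0 0.0012 0 0 0 -1",
)

```text
clock: 6.1
tool_pos: [0.4754, 0.1192, 0.0797]
orientation: [-179.9, -0.1, -2.8]
force: [-1.8, 0.7, 6.5]
opening: 0.0004
```

Request:
jog_arm(
  targets="0 0.003 0.0005 0 0 0 -1; 0 0.006 0.0005 0 0 0 -1; 0 0.009 0.0005 0 0 0 -1; 0 0.012 0.0005 0 0 0 -1; 0 0.015 0.0005 0 0 0 -1; 0 0.018 0.0005 0 0 0 -1; 0 0.020 0.0005 0 0 0 -1; 0 0.020 0.0005 0 0 0 -1",
)

```text
clock: 7.1
tool_pos: [0.4749, 0.0998, 0.0796]
orientation: [-179.8, -0.2, -2.8]
force: [-1.1, 2.5, 5.3]
opening: 0.0005
```

```bash
python3 -c "
from h import *
st()
for n,s in(('top',(slice(225,285),slice(195,255))),('side',(slice(170,235),slice(180,245)))):
    q=snapshot(n)
    cv2.imwrite('pics/%s4.png'%n,cv2.resize(q['img'][s],None,fx=9,fy=9,interpolation=0)[:,:,::-1])
"
```

```text
t 7.1 guide [0.0008 0.1059 0.0796] F [-1.05  2.54  5.26] Fg [-1.18  2.48] rpy [-179.84   -0.2    -2.76] op 0.0005
```

View pics/top4.png

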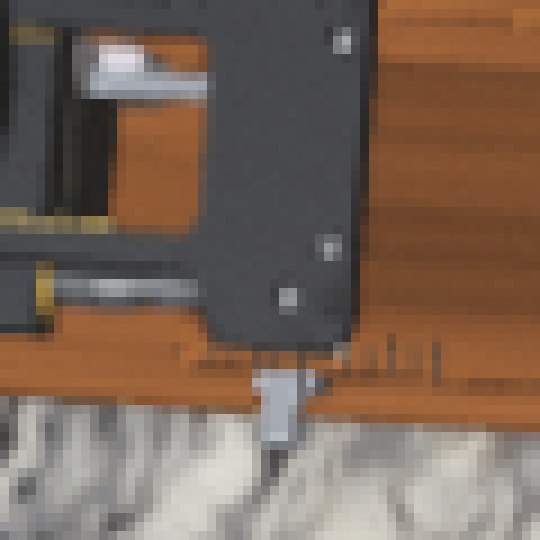

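View pics/side4.png

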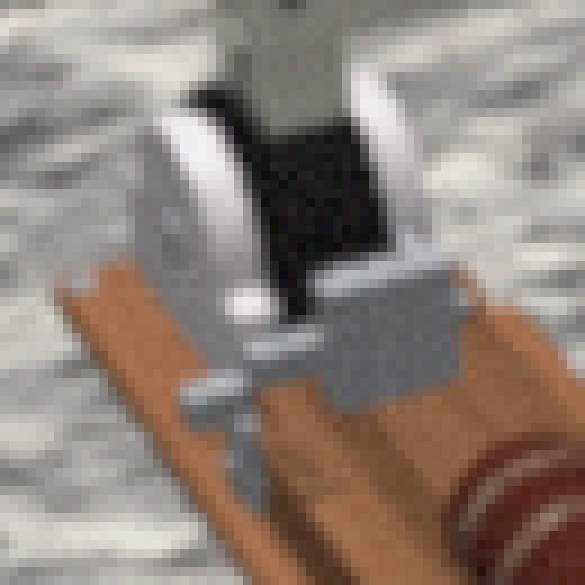

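The first stroke worked: the stop moved toward the marker and the pressing force held at about 5 N. Now I'll lift, step back and press again.

Request:
jog_arm(
  targets="-0.0005 0 -0.006 0 0 0 -1; -0.0005 -0.006 -0.008 0 0 0 -1; -0.0005 -0.018 -0.008 0 0 0 -1; -0.0005 -0.0225 -0.006 0 0 0 -1; -0.0005 -0.0225 -0.002 0 0 0 -1; -0.0005 -0.0225 -0.0005 0 0 0 -1; -0.0005 -0.0225 0.0002 0 0 0 -1; -0.0005 -0.0225 0.0003 0 0 0 -1",
)

```text
clock: 8.2
tool_pos: [0.4753, 0.1221, 0.0795]
orientation: [-179.9, -0.2, -2.8]
force: [-4.1, 0.9, 6.5]
opening: 0.0004
```

```bash
python3 -c "
from h import *
st()
q=snapshot('side');p=snapshot('top')
s=(slice(185,235),slice(190,245))
cv2.imwrite('pics/s5.png',cv2.resize(q['img'][s],None,fx=10,fy=10,interpolation=0)[:,:,::-1])
for u,z in (((213.5,201.5),.064),((214.7,202.8),.064)): print(g(px(q,u,z)))
"
```

```text
t 8.2 guide [1.000e-04 1.282e-01 7.950e-02] F [-4.11  0.92  6.46] Fg [-4.15  0.71] rpy [-179.86   -0.18   -2.77] op 0.0004
[-0.02020083  0.04491494  0.064     ]
[-0.01993855  0.03891873  0.064     ]
```

View pics/s5.png

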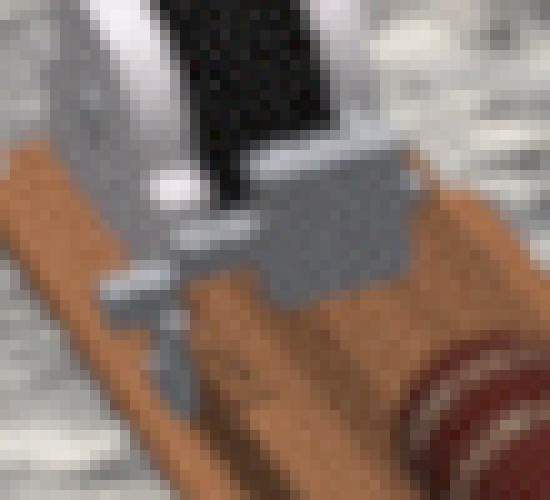

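Request:
jog_arm(
  targets="0 0.003 0.0005 0 0 0 -1; 0 0.006 0.0005 0 0 0 -1; 0 0.009 0.0005 0 0 0 -1; 0 0.012 0.0005 0 0 0 -1; 0 0.015 0.0005 0 0 0 -1; 0 0.018 0.0005 0 0 0 -1; 0 0.021 0.0005 0 0 0 -1; 0 0.021 0.0005 0 0 0 -1",
)

```text
clock: 9.3
tool_pos: [0.4744, 0.101, 0.0793]
orientation: [-179.8, -0.2, -2.8]
force: [-2.2, 1.6, 5.6]
opening: 0.0009
```

Request:
jog_arm(
  targets="0 0 -0.006 0 0 0 -1; 0 -0.02 -0.008 0 0 0 -1; 0 -0.06 -0.01 0 0 0 -1; 0 -0.100 -0.01 0 0 0 -1; 0 -0.100 -0.01 0 0 0 -1; 0 -0.100 -0.01 0 0 0 -1; 0 -0.100 -0.01 0 0 0 -1; 0 -0.100 -0.01 0 0 0 -1",
)

```text
clock: 10.3
tool_pos: [0.4792, 0.2003, 0.0896]
orientation: [-179.8, -0.2, -2.8]
force: [-1.1, -0.4, -0.4]
opening: 0.0003
```

```bash
python3 -c "
from h import *
st()
q=snapshot('side');p=snapshot('top')
cv2.imwrite('pics/s6.png',cv2.resize(q['img'][185:235,190:245],None,fx=10,fy=10,interpolation=0)[:,:,::-1])
cv2.imwrite('pics/t6.png',cv2.resize(p['img'][225:285,195:255],None,fx=9,fy=9,interpolation=0)[:,:,::-1])
np.set_printoptions(linewidth=250)
print((p['range_z'][253:274,212:236]*1000).astype(int))
print(p['img'][253:274,212:236].astype(int)[:,:,2])
"
```

```text
t 10.3 guide [2.000e-04 2.066e-01 8.960e-02] F [-1.14 -0.43 -0.45] Fg [-1.12 -0.49] rpy [-179.84   -0.2    -2.83] op 0.0003
[[ 998  998  994  999  975  976  976  977  976  978  980  978  954  954  949  946  952  967  978  978  977  978  979  977]
 [ 991  996  998  994  974  973  973  974  974  977  973  975  957  956  953  955  957  973  978  977  973  975  974  974]
 [ 996  994  997  972  973  969  971  972  975  972  973  972  958  956  956  951  958  970  972  974  975  974  974  974]
 [ 997  997  996  971  969  969  975  972  970  973  970  974  954  952  957  957  960  972  973  973  972  970  974  973]
 [ 996  997  995  968  964  966  964  968  966  972  969  967  957  953  955  954  963  967  968  970  970  969  965  967]
 [ 996  997  995  966  964  968  966  970  969  963  967  969  955  956  954  953  963  966  969  966  963  969  967  967]
 [ 994  995  994  970  970  968  969  970  969  970  967  967  954  953  953  957  961  969  968  969  968  966  967  968]
 [ 997  995  994  968  971  969  973  969  973  970  970  968  953  956  952  953  964  968  967  966  968  966  96
[... 2987 characters left out ...]
6  48]
 [ 56  56  56  56  57  56  56  54  53  56  54 156 178 173 173 176 109 165  90  53  51  50  49  48]
 [ 55  56  55  57  56  56  56  58  57  57  57 104 162 173 171 180 109 120  78  59  57  55  54  55]
 [ 51  52  54  52  54  53  54  53  55  55  55  48 152 172 173 177 106  70  59  57  56  54  58  56]
 [103  91 100 102  77  67  81  71  65  61  58  78 157 171 172 152  87  55  55  54  54  54  53  54]
 [126 123 142 149 113 108 148 160 162 142 128 132 162 170 171 138  85  87  99  85  78  80  65  59]
 [125 128 152 159 131 141 164 172 185 178 165 136 160 171 172 136 106 126 143 144 134 141 136 114]
 [126 133 160 156 139 150 159 173 193 186 172 138 168 185 187 136 110 139 157 164 154 153 142 130]]
```

View pics/t6.png

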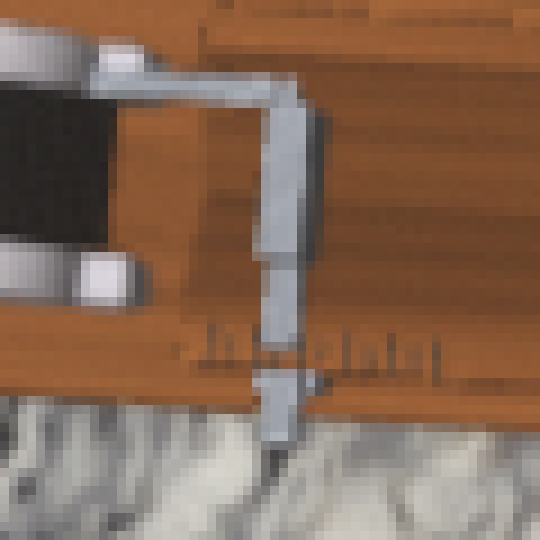

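View pics/s6.png

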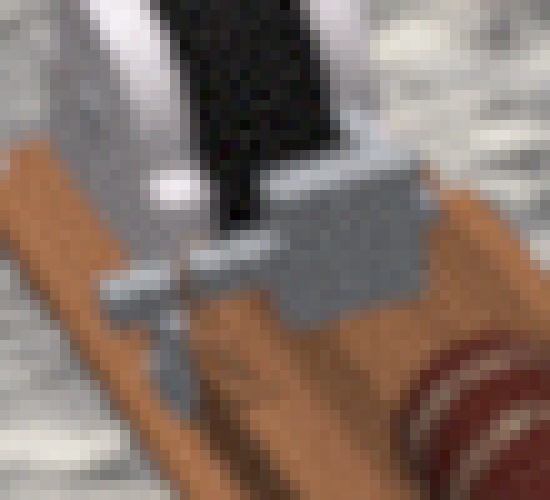

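```bash
python3 -c "
from h import *
p=snapshot('top');q=snapshot('side')
np.set_printoptions(precision=4,suppress=True)
# edge fit
im=p['img'].astype(float)[:,:,2]
def cen(rows):
    out=[]
    for r in rows:
        I=cv2.resize(im[r:r+1,216:236],None,fx=20,fy=1,interpolation=cv2.INTER_LINEAR)[0]
        xs=(np.arange(400)+.5)/20-.5+216
        b=xs[(I>112)&(xs>222)&(xs<230)];out.append([b.min(),b.max(),r])
    return np.array(out)
P=cen(range(255,262));M=cen(range(268,274));print(P);print(M)
for n,A,z in(('ptr',P,.048),('mrk',M,.050)):
    X=np.array([g(px(p,((a+b)/2,r),z)) for a,b,r in A]);D=np.array([g(px(p,((a+b)/2,r))) for a,b,r in A]);print(n,X.mean(0),X[:,1],D.mean(0))
# side tips: front-top edges
for nm,u in (('ptr',(208.5,212)),('mrk',(199.5,214.7))): print(nm,g(px(q,u,.049)))
for o in('pointer','marker','stop_face'):
  for n,c in(('top',p),('side',q)):
    for r in models.spot_point(o,c)[:1]: print(o,n,np.round(r['uv'],1),round(r['conf'],2),g(px(c,r['uv'])))
"
```

```text
[[223.975 227.725 255.   ]
 [223.975 227.725 256.   ]
 [223.925 227.675 257.   ]
 [223.625 227.625 258.   ]
 [223.575 227.675 259.   ]
 [223.625 227.725 260.   ]
 [223.625 227.675 261.   ]]
[[223.125 229.175 268.   ]
 [223.625 227.875 269.   ]
 [223.425 227.575 270.   ]
 [222.025 227.475 271.   ]
 [222.025 229.975 272.   ]
 [222.025 229.975 273.   ]]
ptr [-0.0243  0.0408  0.048 ] [0.0409 0.0408 0.0408 0.041  0.0408 0.0406 0.0405] [-0.0244  0.0403  0.0517]
mrk [-0.0486  0.0388  0.05  ] [0.0383 0.0389 0.0393 0.0406 0.038  0.0379] [-0.0486  0.0387  0.0511]
ptr [-0.0371  0.0339  0.049 ]
mrk [-0.0574  0.0334  0.049 ]
pointer top [224.2 262.7] 0.52 [-0.0333  0.0445  0.0368]
pointer side [204.9 210.7] 0.89 [-0.0307  0.0761  0.0257]
marker top [229.  266.5] 0.51 [-0.0402  0.0345  0.0371]
marker side [206.9 217.6] 0.44 [-0.0424  0.0322  0.0374]
stop_face top [229.8 244.1] 0.49 [0.0038 0.0356 0.0408]
stop_face side [225.2 209.4] 0.59 [0.0004 0.0329 0.0444]
```

Both views put the pointer about 0.5–1.5 mm short of the marker. The sausage can only shift the stop further that way, so I'll add a 5 mm crown stroke, which is about 2 mm of stop travel.

Request:
jog_arm(
  targets="0 0.045 0 0 0 0 -1; 0 0.085 0 0 0 0 -1; 0 0.0886 0.003 0 0 0 -1; 0 0.0886 0.007 0 0 0 -1; 0 0.0886 0.0085 0 0 0 -1; 0 0.0886 0.0095 0 0 0 -1; 0 0.0886 0.0102 0 0 0 -1; 0 0.0886 0.0104 0 0 0 -1",
)

```text
clock: 11.8
tool_pos: [0.4753, 0.1131, 0.0796]
orientation: [-179.8, -0.2, -2.7]
force: [-3.6, -0.2, 10.0]
opening: 0.0004
```

Request:
jog_arm(
  targets="0 0.001 0.0004 0 0 0 -1; 0 0.002 0.0004 0 0 0 -1; 0 0.003 0.0004 0 0 0 -1; 0 0.004 0.0004 0 0 0 -1; 0 0.005 0.0004 0 0 0 -1; 0 0.0055 0.0004 0 0 0 -1; 0 0.0055 0.0004 0 0 0 -1; 0 0.0055 0.0004 0 0 0 -1",
)

```text
clock: 12.8
tool_pos: [0.4752, 0.1088, 0.08]
orientation: [-179.8, -0.3, -2.7]
force: [-4.6, 2.8, 8.9]
opening: 0.0008
```

Request:
jog_arm(
  targets="0 0 -0.006 0 0 0 -1; 0 0 -0.03 0 0 0 -1; 0 0 -0.06 0 0 0 -1; 0 -0.05 -0.08 0 0 0 -1; 0 -0.10 -0.08 0 0 0 -1; 0 -0.10 -0.08 0 0 0 -1; 0 -0.10 -0.08 0 0 0 -1; 0 -0.10 -0.08 0 0 0 -1",
)

```text
clock: 13.8
tool_pos: [0.4793, 0.2076, 0.1602]
orientation: [-179.8, -0.3, -2.7]
force: [-0.5, -0.3, -0.2]
opening: -0.0002
```

```bash
cat > meas.py <<'E'
from h import *
import sys
np.set_printoptions(precision=4,suppress=True)
st()
p=snapshot('top');q=snapshot('side');tag=sys.argv[1]
im=p['img'].astype(float)[:,:,2]
def cen(rows,z):
    out=[]
    for r in rows:
        I=cv2.resize(im[r:r+1,216:236],None,fx=20,fy=1,interpolation=cv2.INTER_LINEAR)[0]
        xs=(np.arange(400)+.5)/20-.5+216
        b=xs[(I>112)&(xs>221)&(xs<231.5)]
        if b.size: out.append(g(px(p,((b.min()+b.max())/2,r),z))[1])
    return np.array(out)
P=cen(range(255,262),.050);M=cen((269,270),.050);print('ptr',P,'mrk',M,'diff',P.mean()-M.mean())
cv2.imwrite('pics/s%s.png'%tag,cv2.resize(q['img'][185:235,190:245],None,fx=10,fy=10,interpolation=0)[:,:,::-1])
cv2.imwrite('pics/t%s.png'%tag,cv2.resize(p['img'][225:285,195:255],None,fx=9,fy=9,interpolation=0)[:,:,::-1])
cv2.imwrite('pics/S%s.png'%tag,cv2.resize(q['img'][150:290,170:310],None,fx=4.2,fy=4.2,interpolation=2)[:,:,::-1])
cv2.imwrite('pics/T%s.png'%tag,cv2.resize(p['img'][200:300,200:345],None,fx=5,fy=5,interpolation=2)[:,:,::-1])
E
python3 meas.py 7
```

```text
t 13.8 guide [-0.0001  0.2138  0.1602] F [-0.46 -0.29 -0.16] Fg [-0.45 -0.31] rpy [-179.79   -0.26   -2.7 ] op -0.0002
ptr [0.0388 0.039  0.039  0.0388 0.0385 0.0385 0.0386] mrk [0.0388 0.0392] diff -0.0002986868106200427
```

View pics/t7.png

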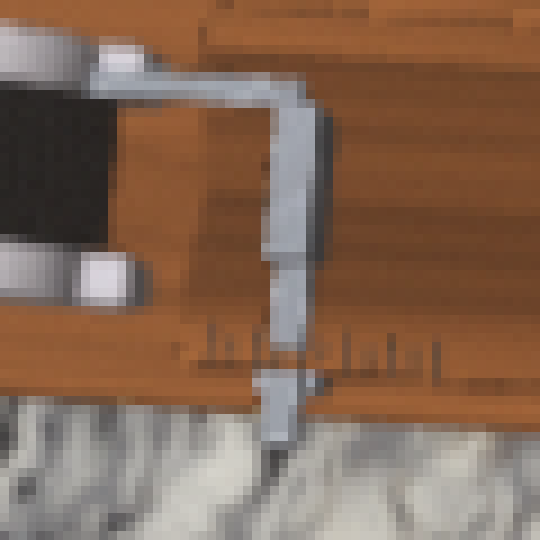

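View pics/s7.png

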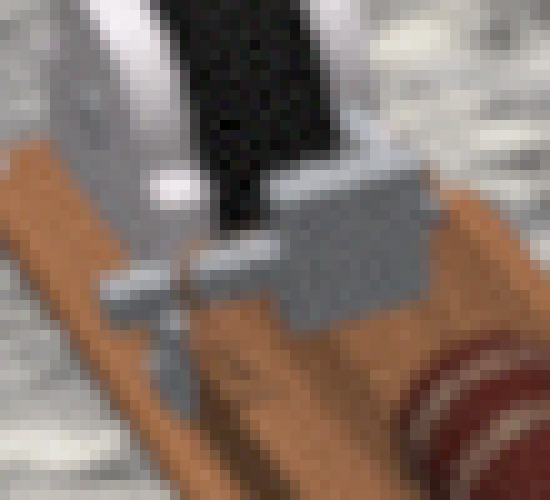

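View pics/T7.png

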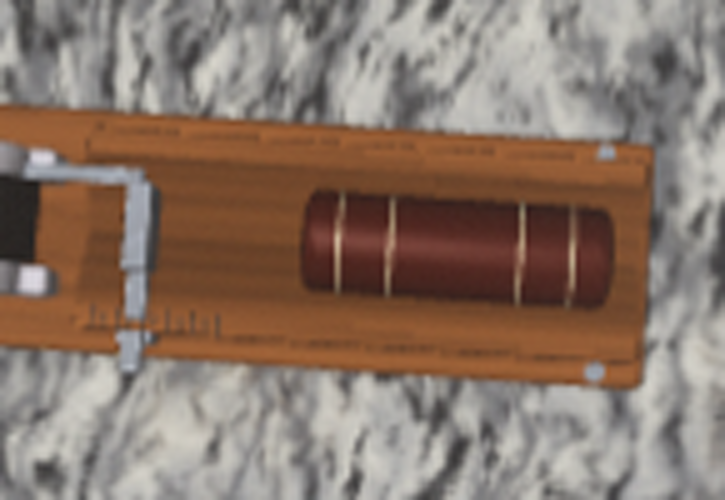

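The pointer is 0.3 mm past the marker in the top view, and the side view agrees. Next I'll fly over to the groove's open end behind the sausage.

Request:
jog_arm(
  targets="0 0.05 0 0 0 0 -1; 0 0.105 0 0 0 0 -1; 0 0.16 0 0 0 0 -1; 0 0.215 0 0 0 0 -1; 0 0.27 0 0 0 0 -1; 0 0.325 0 0 0 0 -1; 0 0.38 0 0 0 0 -1; 0 0.414 0 0 0 0 -1",
)

```text
clock: 14.9
tool_pos: [0.4589, -0.2087, 0.1588]
orientation: [-179.8, -0.3, -2.9]
force: [0.3, 0.5, -0.0]
opening: 0.0005
```

```bash
python3 -c "
from h import *
st();print(shift(0,-.20,.07))
q=snapshot('side');print(proj(q,telemetry.get_obs()['tool_pos']))
cv2.imwrite('pics/S8.png',cv2.resize(q['img'][100:300,180:400],None,fx=2.7,fy=2.7,interpolation=2)[:,:,::-1])
p=snapshot('top');cv2.imwrite('pics/T8.png',p['img'][:,:,::-1])
"
```

```text
t 14.9 guide [-0.     -0.2029  0.1588] F [ 0.28  0.52 -0.02] Fg [0.25 0.53] rpy [-179.79   -0.27   -2.85] op 0.0005
(array([-0.0004, -0.0026,  0.0888]), array([-0.21, -0.27, -0.04]))
[281.21173987 221.72847299]
```

View pics/S8.png

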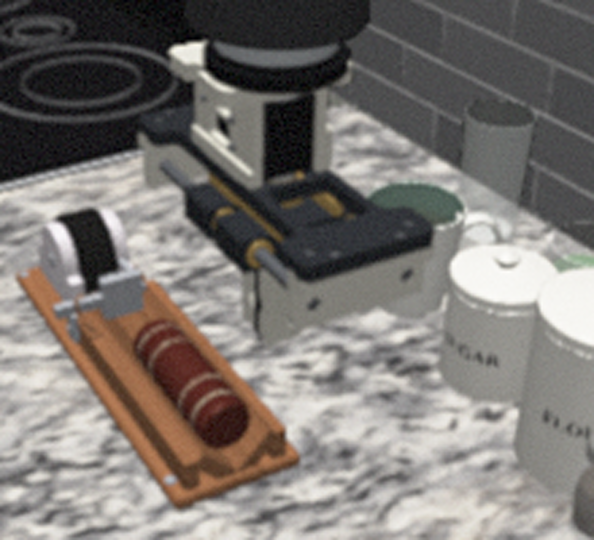

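View pics/T8.png

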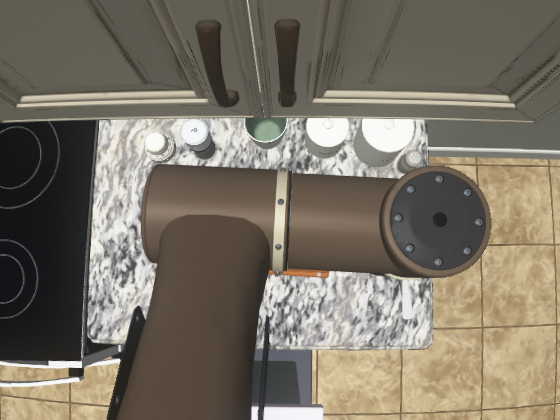

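```bash
python3 -c "
from h import *
q=snapshot('side');o=telemetry.get_obs();t=g(o['tool_pos'])
pts=[]
for v in range(150,235):
    for u in range(225,360):
        if q['range_z'][v,u]>0:
            a=g(px(q,(u,v)))-t
            if -.06<a[0]<.12 and abs(a[1])<.12 and -.02<a[2]<.12: pts.append(a)
pts=np.array(pts)
for z0 in np.arange(-.01,.10,.008):
    b=pts[(pts[:,2]>=z0)&(pts[:,2]<z0+.008)]
    if len(b)>3: print(round(z0,3),len(b),np.round(np.percentile(b[:,0],[2,98]),3),np.round(np.percentile(b[:,1],[2,50,98]),3))
cv2.imwrite('pics/S9.png',cv2.resize(q['img'][180:240,255:345],None,fx=8,fy=8,interpolation=2)[:,:,::-1])
"
```

```text
-0.002 55 [-0.012  0.007] [-0.018 -0.017  0.014]
0.006 75 [-0.012 -0.   ] [-0.018 -0.013  0.013]
0.014 64 [-0.012 -0.003] [-0.019 -0.01   0.013]
0.022 68 [-0.012 -0.003] [-0.021 -0.013  0.013]
0.03 67 [-0.013 -0.003] [-0.022 -0.013  0.012]
0.038 37 [-0.013 -0.006] [-0.024 -0.016  0.001]
0.046 11 [-0.013 -0.012] [-0.023 -0.016 -0.009]
0.062 278 [-0.04   0.035] [-0.091 -0.089  0.081]
0.07 486 [-0.04   0.033] [-0.09  -0.084  0.08 ]
0.078 558 [-0.04   0.031] [-0.091 -0.035  0.08 ]
0.086 765 [-0.04   0.031] [-0.096 -0.026  0.08 ]
0.094 561 [-0.04   0.031] [-0.098 -0.05   0.076]
```

View pics/S9.png

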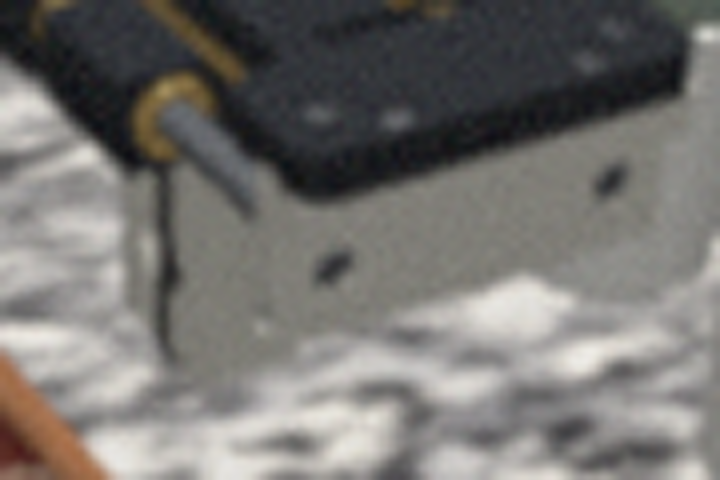

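The finger profile is narrow: 19 mm wide for 46 mm up, with a half thickness of about 18 mm. The body starts about 62 mm above the tip, so everything clears. I'll lower to z = 0.036 behind the sausage.

Request:
jog_arm(
  targets="0 0 0.05 0 0 0 -1; 0 0 0.09 0 0 0 -1; 0 0 0.118 0 0 0 -1; 0 0 0.1228 0 0 0 -1; 0 -0.01 0.1228 0 0 0 -1; 0 -0.020 0.1228 0 0 0 -1; 0 -0.025 0.1228 0 0 0 -1; 0 -0.025 0.1228 0 0 0 -1",
)

```text
clock: 16.05
tool_pos: [0.4613, -0.1819, 0.0366]
orientation: [-179.8, -0.3, -2.9]
force: [0.6, 0.2, 0.3]
opening: 0.0001
```

```bash
python3 -c "
from h import *
st();print(shift(0,-.17,.036))
q=snapshot('side')
cv2.imwrite('pics/S10.png',cv2.resize(q['img'][170:300,200:340],None,fx=4.5,fy=4.5,interpolation=2)[:,:,::-1])
"
```

```text
t 16.05 guide [ 0.001  -0.176   0.0366] F [0.6  0.2  0.28] Fg [0.58 0.23] rpy [-179.78   -0.32   -2.88] op 0.0001
(array([-0.001 , -0.006 ,  0.0006]), array([-0.22, -0.32, -0.07]))
```

View pics/S10.png

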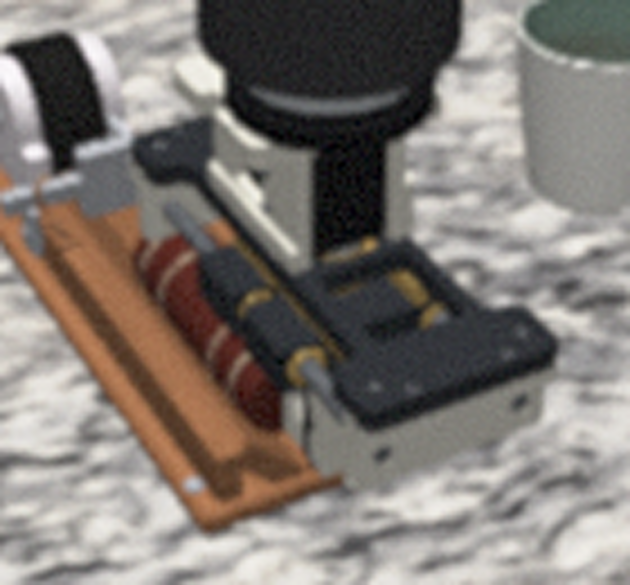

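Request:
jog_arm(
  targets="-0.001 -0.0015 0 0 0 0 -1; -0.001 -0.003 0 0 0 0 -1; -0.001 -0.0045 0 0 0 0 -1; -0.001 -0.006 0 0 0 0 -1; -0.001 -0.0075 0 0 0 0 -1; -0.001 -0.009 0 0 0 0 -1; -0.001 -0.0105 0 0 0 0 -1; -0.001 -0.012 0 0 0 0 -1",
)

```text
clock: 17.1
tool_pos: [0.4608, -0.17, 0.0365]
orientation: [-179.8, -0.3, -2.9]
force: [0.5, -0.0, 0.5]
opening: 0.0002
```

```bash
python3 -c "
from h import *
st()
q=snapshot('side')
cv2.imwrite('pics/S11.png',cv2.resize(q['img'][170:300,200:340],None,fx=4.5,fy=4.5,interpolation=2)[:,:,::-1])
"
```

```text
t 17.1 guide [-0.     -0.1642  0.0365] F [ 0.52 -0.03  0.52] Fg [ 0.52 -0.  ] rpy [-179.78   -0.31   -2.9 ] op 0.0002
```

View pics/S11.png

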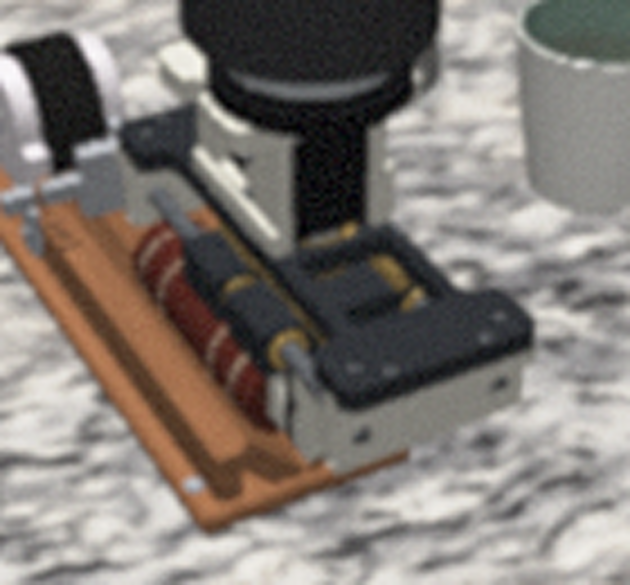

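Request:
jog_arm(
  targets="0 -0.002 0 0 0 0 -1; 0 -0.005 0 0 0 0 -1; 0 -0.008 0 0 0 0 -1; 0 -0.012 0 0 0 0 -1; 0 -0.016 0 0 0 0 -1; 0 -0.020 0 0 0 0 -1; 0 -0.024 0 0 0 0 -1; 0 -0.028 0 0 0 0 -1",
)

```text
clock: 18.15
tool_pos: [0.4622, -0.1416, 0.0365]
orientation: [-179.8, -0.3, -2.9]
force: [0.3, -0.9, -0.5]
opening: 0.0004
```

```bash
python3 -c "
from h import *
st()
q=snapshot('side')
cv2.imwrite('pics/S12.png',cv2.resize(q['img'][170:300,200:340],None,fx=4.5,fy=4.5,interpolation=2)[:,:,::-1])
"
```

```text
t 18.15 guide [-0.     -0.1358  0.0365] F [ 0.3  -0.94 -0.54] Fg [ 0.34 -0.93] rpy [-179.78   -0.3    -2.89] op 0.0004
```

View pics/S12.png

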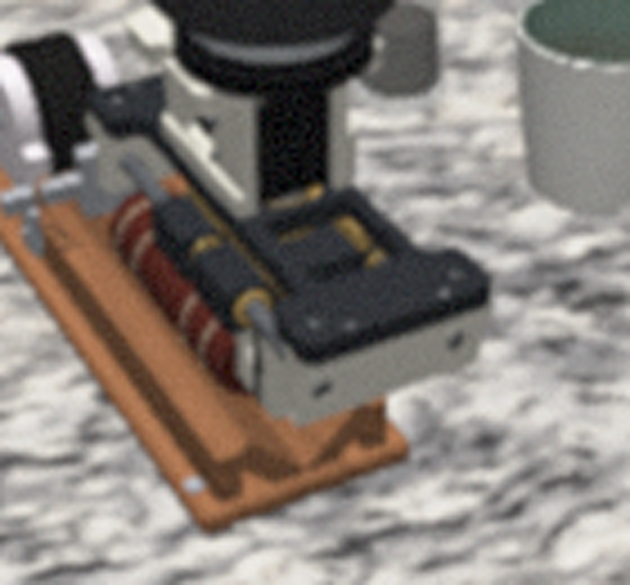

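Request:
jog_arm(
  targets="0 -0.003 0 0 0 0 -1; 0 -0.006 0 0 0 0 -1; 0 -0.009 0 0 0 0 -1; 0 -0.012 0 0 0 0 -1; 0 -0.015 0 0 0 0 -1; 0 -0.018 0 0 0 0 -1; 0 -0.021 0 0 0 0 -1; 0 -0.023 0 0 0 0 -1",
)

```text
clock: 19.2
tool_pos: [0.4634, -0.1182, 0.0366]
orientation: [-179.8, -0.3, -2.9]
force: [-0.0, -1.2, -0.2]
opening: 0.0005
```

```bash
python3 -c "
from h import *
st()
q=snapshot('side');p=snapshot('top')
cv2.imwrite('pics/S13.png',cv2.resize(q['img'][180:260,190:290],None,fx=7,fy=7,interpolation=2)[:,:,::-1])
cv2.imwrite('pics/T13.png',cv2.resize(p['img'][200:300,200:345],None,fx=5,fy=5,interpolation=2)[:,:,::-1])
"
```

```text
t 19.2 guide [ 0.     -0.1123  0.0366] F [-0.   -1.17 -0.23] Fg [ 0.05 -1.16] rpy [-179.77   -0.3    -2.89] op 0.0005
```

View pics/S13.png

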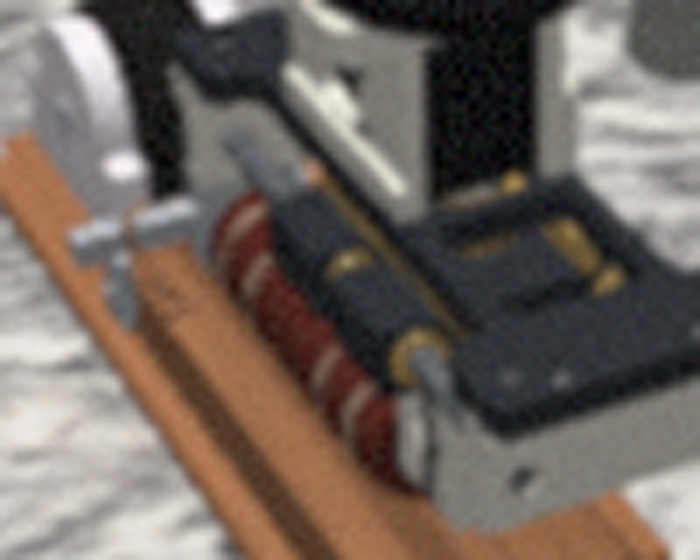

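View pics/T13.png

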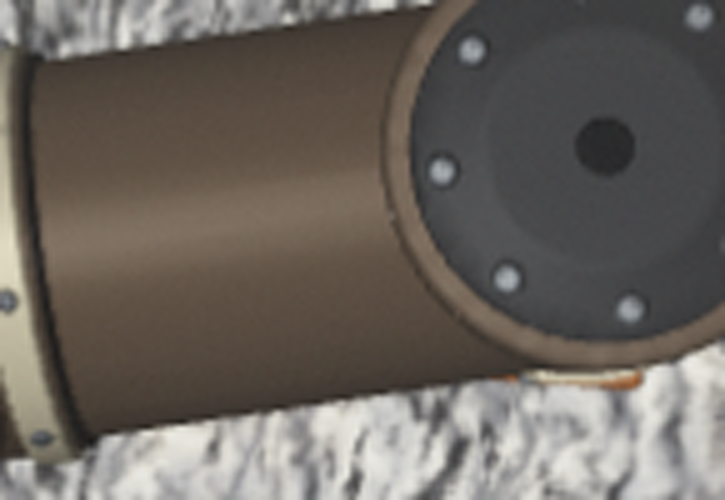

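The sausage is close to the stop, at about (221,213) in the side view. I'll creep in and watch the force.

Request:
jog_arm(
  targets="0 -0.0005 0 0 0 0 -1; 0 -0.001 0 0 0 0 -1; 0 -0.0015 0 0 0 0 -1; 0 -0.002 0 0 0 0 -1; 0 -0.0025 0 0 0 0 -1; 0 -0.003 0 0 0 0 -1; 0 -0.0035 0 0 0 0 -1; 0 -0.004 0 0 0 0 -1",
)

```text
clock: 20.3
tool_pos: [0.4637, -0.1141, 0.0367]
orientation: [-179.8, -0.3, -2.9]
force: [0.0, -1.5, 0.9]
opening: 0.0002
```

Request:
jog_arm(
  targets="0 -0.0003 0 0 0 0 -1; 0 -0.0006 0 0 0 0 -1; 0 -0.0009 0 0 0 0 -1; 0 -0.0012 0 0 0 0 -1; 0 -0.0014 0 0 0 0 -1; 0 -0.0016 0 0 0 0 -1; 0 -0.0018 0 0 0 0 -1; 0 -0.0020 0 0 0 0 -1",
)

```text
clock: 21.3
tool_pos: [0.4638, -0.1121, 0.0367]
orientation: [-179.8, -0.3, -2.9]
force: [-0.2, -0.6, -0.3]
opening: 0.0003
```

```bash
python3 -c "
from h import *
st()
q=snapshot('side')
cv2.imwrite('pics/S14.png',cv2.resize(q['img'][190:240,190:260],None,fx=9,fy=9,interpolation=2)[:,:,::-1])
"
```

```text
t 21.3 guide [ 1.000e-04 -1.062e-01  3.670e-02] F [-0.22 -0.62 -0.33] Fg [-0.19 -0.63] rpy [-179.77   -0.31   -2.88] op 0.0003
```

View pics/S14.png

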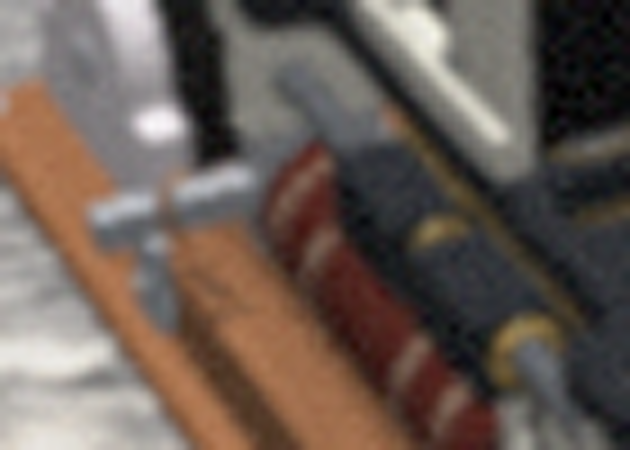

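Request:
jog_arm(
  targets="0 -0.0002 0 0 0 0 -1; 0 -0.0004 0 0 0 0 -1; 0 -0.0006 0 0 0 0 -1; 0 -0.0008 0 0 0 0 -1; 0 -0.0010 0 0 0 0 -1; 0 -0.0011 0 0 0 0 -1; 0 -0.0012 0 0 0 0 -1; 0 -0.0013 0 0 0 0 -1",
)

```text
clock: 22.35
tool_pos: [0.4638, -0.1108, 0.0367]
orientation: [-179.8, -0.3, -2.9]
force: [-0.8, -0.9, 0.6]
opening: 0.0003
```

Request:
jog_arm(
  targets="0 -0.0002 0 0 0 0 -1; 0 -0.0004 0 0 0 0 -1; 0 -0.0006 0 0 0 0 -1; 0 -0.0008 0 0 0 0 -1; 0 -0.0010 0 0 0 0 -1; 0 -0.0011 0 0 0 0 -1; 0 -0.0012 0 0 0 0 -1; 0 -0.0013 0 0 0 0 -1",
)

```text
clock: 23.35
tool_pos: [0.4638, -0.1099, 0.0368]
orientation: [-179.8, -0.3, -2.9]
force: [0.3, -7.8, 0.1]
opening: 0.0007
```

```bash
python3 -c "
from h import *
st()
q=snapshot('side')
cv2.imwrite('pics/S15.png',cv2.resize(q['img'][190:240,190:260],None,fx=9,fy=9,interpolation=2)[:,:,::-1])
m=models.cut_out('sausage',q)
"
```

```text
t 23.35 guide [ 0.     -0.104   0.0368] F [ 0.27 -7.84  0.12] Fg [ 0.65 -7.82] rpy [-179.79   -0.3    -2.88] op 0.0007
```

View pics/S15.png

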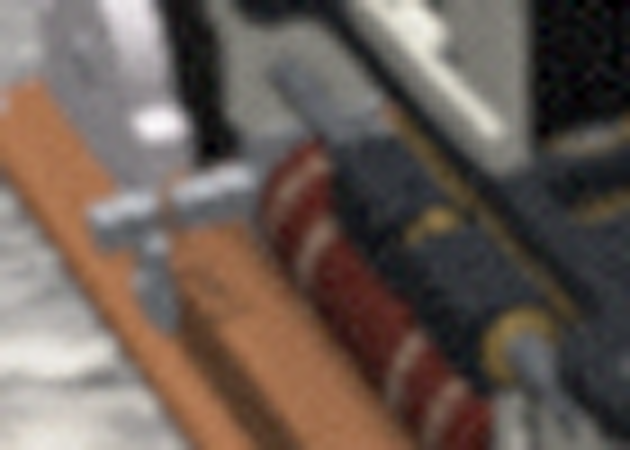

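Contact: the force jumped to 7.8 N where I predicted it. Backing off now.

Request:
jog_arm(
  targets="0 0 0 0 0 0 -1; 0 0.001 0 0 0 0 -1; 0 0.005 0 0 0 0 -1; 0 0.015 0 0 0 0 -1; 0 0.03 0 0 0 0 -1; 0 0.05 -0.02 0 0 0 -1; 0 0.05 -0.07 0 0 0 -1; 0 0.05 -0.125 0 0 0 -1",
)

```text
clock: 24.45
tool_pos: [0.4597, -0.1615, 0.1624]
orientation: [-179.8, -0.2, -2.9]
force: [1.7, 0.1, -0.3]
opening: 0.0003
```

Request:
jog_arm(
  targets="0 -0.03 -0.01 0 0 0 -1; 0 -0.085 -0.01 0 0 0 -1; 0 -0.14 -0.01 0 0 0 -1; 0 -0.195 -0.01 0 0 0 -1; 0 -0.25 -0.01 0 0 0 -1; 0 -0.305 -0.01 0 0 0 -1; 0 -0.36 -0.01 0 0 0 -1; 0 -0.40 -0.01 0 0 0 -1",
)

```text
clock: 25.45
tool_pos: [0.4806, 0.2394, 0.1738]
orientation: [-179.8, -0.2, -2.9]
force: [0.6, -1.2, -0.8]
opening: 0.0008
```

```bash
python3 meas.py 16; python3 -c "
from h import *
p=snapshot('top');m=models.cut_out('sausage',p)[0]['region'];v,u=np.nonzero(m)
for uu in (u.min(),u.max()): print(g(px(p,(uu+(.5 if uu>270 else -.5),v[u==uu].mean()),.045)))
"
```

```text
t 25.45 guide [-0.0004  0.2457  0.1738] F [ 0.56 -1.22 -0.82] Fg [ 0.61 -1.19] rpy [-179.8    -0.19   -2.91] op 0.0008
ptr [0.0388 0.039  0.039  0.0388 0.0385 0.0384 0.0386] mrk [0.0389 0.0393] diff -0.0003544387993250145
[-0.0071232   0.03491966  0.045     ]
[ 0.00094789 -0.08626929  0.045     ]
```

View pics/T16.png

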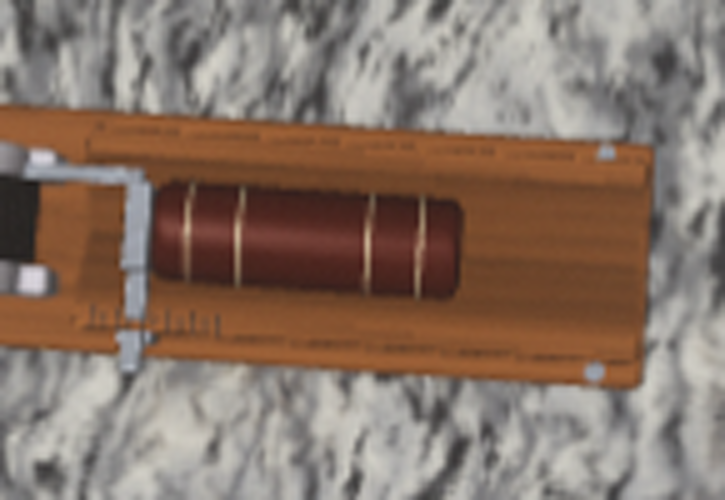

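View pics/S16.png

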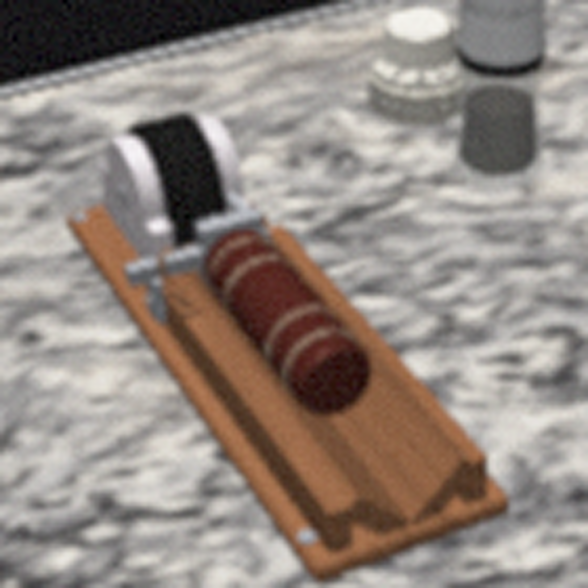

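View pics/t16.png

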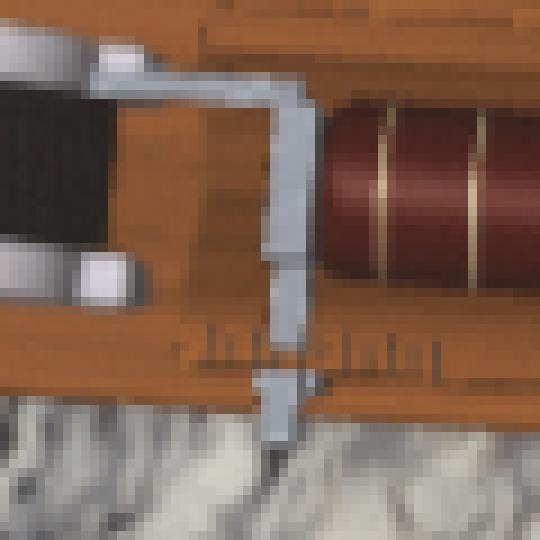

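The pictures show the sausage's end against the stop at about column 231 of the top view. The pointer is still in line with the marker, the bystanders are untouched and the robot is clear. I'm handing the job in.

```bash
python3 -c "
from h import *
print(job.close_job());st()"
```

```text
the job is handed in; nothing more can be done
None
the job is handed in; nothing more can be done
```

The stop is set to the marker, the sausage rests against it in the groove, and I handed the job in at about 25.7 s of the 54 s allowed. The hand-in reported no verdict.

- **Thumbwheel:** I pressed the shut fingertips on the crown (about 5–10 N) and drew it toward the sausage in three strokes of 20, 21 and 5.5 mm. The stop travelled about 18 mm.
- **Sausage:** I pushed it from the open end and slowed to 0.1–0.2 mm steps near the stop. The force rose to 7.8 N on contact, so I backed off and moved the arm clear. The push started at about 1–1.5 N.
- **Pointer:** In the top view it measured 0.3 mm past the marker before the push and 0.4 mm past after it. The contact force was just above the roughly 7 N that shoves the stop, but it did not move measurably.
- **Sausage position:** No gap to the stop showed in either picture, and its ends were measured at y = +34.9 and −86.3 mm against a stop face at about +34 mm. It lies down in the groove. I judged its straightness and height by eye only.
- **Surroundings:** I left the bystanders alone and they look unmoved, but I did not re-measure them. The robot was clear of everything at hand-in.
- **Disagreement:** The trained networks' points for the pointer, marker and stop were up to several centimetres off in places. I used my own edge measurements instead, and the two cameras agreed on those to about 1 mm.

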